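Air the herb case: set its door open on the stay's middle hole

TASK

The herb case on the worktop needs airing. Lift its brass stay off the pin, swing the glass door out, and drop the middle one of the stay's five holes over the pin, with the bar lying fully home on the pin's shoulder so that it holds the door part open; then let go. Leave the glass, the spice jar, the espresso cup and the measuring spoon beside it where they are.

Things in the scene. Friction and masses are not known exactly. Their poses are not given: they have to be found in the camera images.
- herb_case: Small glazed herb case with a dark frame, 180 mm deep, 360 mm wide, 180 mm high at the front (148 at the back), fixed to the worktop. Origin: centre of its underside; x to its back, y to the left as seen by someone facing its front, z up. Left part of the front is a glass door hinged at the left; on top of the front stands the brass casement stay. Nothing sticks out above the flat bar except the fork, the pin and the black knob.
- door_hinge (a point): Point on the door's upright hinge axis, at the top of the frame: case frame (-0.099, 0.172, 0.180). The door leaf runs 210 mm from it toward case -y when shut and swings out toward the robot (case -x). It has a small brass pull, 19 mm across, sticking out 27 mm from its face near the free edge, 38 mm below the top.
- stay_pivot (a point): Pivot of the stay in its fork on top of the door, 100 mm from the hinge axis, at bar mid-thickness (z 0.1945). Moves with the door. The bar turns about it sideways and tips up about it.
- pin_foot (a point): Foot of the fixed brass pin on the case's top rail, at the top of its round shoulder (16 mm across): case frame (-0.083, -0.043, 0.192), z up. The pin rises 11 mm from here, 8 mm across, with a domed tip. A bar that is home lies with its underside on the shoulder.
- stay_knob (a point): Middle of the black upright round knob near the free end of the stay, the part to hold: 16 mm across, 27 mm high (from 13.5 mm below this point, where it stands on the bar's upper face, to 13.5 mm above), 235 mm along the bar from the pivot and 16 mm above the pivot's height when the bar is level.
- stay_hole1 (a point): Centre of the stay's first hole (nearest the pivot) at the bar's underside, 116 mm from the pivot. The bar is brass, 22 mm wide, 5 mm thick, ends 250 mm from the pivot, and has five holes 11 mm across spaced 20 mm. At the start this first hole sits over the pin and keeps the door shut.
- stay_hole3 (a point): Centre of the stay's third, middle hole at the bar's underside, 156 mm from the pivot. With this hole on the pin the door stands open 0.66 rad and the bar has swung 1.03 rad.
- case_door (a joint): Door angle in rad: 0 shut, grows as it swings out toward the robot, up to 1.4. Light hinge friction (about 0.05 N m): it stays where it is left, and follows when the stay's bar pushes or pulls it.
- stay_swing (a joint): Sideways angle of the bar about its pivot relative to the door, rad: 0 at the start (bar along the front of the case, 0.14 rad off the door's line, its free end a little toward the back), grows as the free end swings toward the back of the case, counter-clockwise from above. Turns easily, -0.1 to 2.2.
- stay_lift (a joint): Tip-up angle of the bar about its pivot, rad: 0 level and home on the pin, grows as the knob end is raised, to 1.2. Its weight drops it; off the pin it comes to rest on a stop at -0.02. It must be raised more than 0.11 rad for the first hole to clear the pin.
- glass: Small clear drinking glass, 49 mm across, 62 mm high, beside the case. Origin: centre of its underside.
- spice_jar: Spice jar with dark cap, 41 mm across, 105 mm high, beside the case. Origin: centre of its underside.
- mug: White espresso cup with red inside and one handle, 62 x 92 mm, 51 mm high, beside the case. Origin: at its underside.
- measuring_spoon: Steel measuring spoon, 119 mm long, 16 mm high, on the worktop beside the case. Origin: centre of its underside.

How it is judged (in metres and radians):
On the way, in this order (a step that is already met when the one before it is completed fails the run):
1. the stay is lifted off the pin: its first hole is clear above the pin's tip (z of stay_hole1 in the frame of pin_foot above 0.0115 m), for 0.05 s.
2. the door is swung out by more than 0.3 rad (value of joint case_door above 0.3 rad), for 0.1 s.
At the end, for the whole second after the job is handed in: the stay's middle (third) hole is round the pin (centres within 4 mm seen from above) and the bar lies on the pin's shoulder (within 3 mm in height); the door thereby stands open at 0.60 to 0.71 rad and is at rest; the glass, spice jar, cup and spoon are within 30 mm of where they stood (horizontal distance between stay_hole3 and pin_foot below 0.004 m and z of stay_hole3 in the frame of pin_foot between -0.003 and 0.003 m and value of joint case_door between 0.6 and 0.71 rad and velocity of joint case_door between -0.05 and 0.05 rad/s and distance of each of glass, spice_jar, mug, measuring_spoon from where it was at the start of the episode below 0.03 m); the robot touches nothing.
It fails at once if the glass is moved by more than 30 mm (distance of glass from where it was at the start of the episode above 0.03 m).
It fails at once if the spice jar is moved by more than 30 mm (distance of spice_jar from where it was at the start of the episode above 0.03 m).
It fails at once if the espresso cup is moved by more than 30 mm (distance of mug from where it was at the start of the episode above 0.03 m).
It fails at once if the measuring spoon is moved by more than 30 mm (distance of measuring_spoon from where it was at the start of the episode above 0.03 m).
It also fails if it takes over 40 s, if anything falls off the work surface, if the arm or the gripper's body presses on something with over 40 N, if the wrist force passes 120 N, or if a joint passes its speed limit or range.

ROBOT

A 6-joint arm with a two-finger parallel gripper is mounted at the origin on a cart in front of the work surface, level with it; the furniture and walls round the work are solid. World frame = base frame: x ahead of the robot, y to its left, z up, the work surface at z = 0. Lengths are in m, angles in degrees, forces in N, time in s.
With the tool pointing down it reaches from about 0.3 to 0.75 m from the base axis. Payload 8.5 kg.
Tool frame: the origin (TCP) lies midway between the tips of the shut fingers; the grasp point (between the pads) lies 19 mm behind it (env.hold_point_z is the distance from the TCP to the grasp point, in m); z points along the fingers, y is the line along which they close (so a half turn about z gives the same grasp; the last joint's range is limited). The gripper opens to 85 mm and grips with 20 to 120 N. Pads are 22 mm wide; open, the fingers measure 114 mm over their backs; the gripper's body (76 mm by 85 mm) begins 54 mm behind the grasp point. The pads swing forward as they close: fully open they stand 13 mm farther back than shut.
Start: joints at [53.497, 21.807, 74.336, -0, 83.858, -12.336], TCP at [0.225, 0.502, 0.231] pointing down, gripper open.
Joint ranges: [-178.18, 178.18], [-50.72, 133.34], [12.68, 142.11], [-81.47, 261.47], [9.98, 163.14], [-165.26, 165.26]. Speed limits (degrees/s): [136.94, 136.94, 180, 180, 180, 180].

INTERFACE

Orientations are given as a 3x3 rotation matrix whose columns are the frame's x, y, z axes.
In Python, from rig import observe, get_image, camera_info, env gives the robot as it stands.
- The arm moves only by the tool drive_tool, never from a script. Its arguments are lists of equal length, an entry for each row: "offset": the shift along the tool's x, y, z in units of 40 mm (1.0 is 40 mm), a list of three; "turn": the turn, a rotation vector about the tool's x, y, z in units of 6 degrees (1.0 is 6 degrees), a list of three; "hand": the opening, from 0 (shut) to 1 (fully open). A call has exactly 10 rows; each row shifts and turns the commanded pose from where the row before left it, along the tool's axes as they then stand; what a row does not reach is not made up. A row lasts 1/8 s, in which the tool goes at most 62.5 mm and 10.7 degrees, less where a joint would pass 70% of its speed; a pose out of reach is approached as far as the arm can. A call is refused whole if a number of a shift passes 1 or a number of a turn 1, either way. A call with a gripper value outside its range is refused whole. The fingers move at their own pace and stop on an object; "newtons" is the grip in N (left out, the last holds). Time passes only in rows, so rows that do not move let the fingers close, or fill a call up. It gives the time, the measured TCP pose, the force, the opening and the grip force at its end, in the units of the state.
- observe(): the state, without advancing time (a new reading comes with each control period).
- get_image(name): name is "scene" or "top" or "wrist"; returns the picture (400x640x3 uint8, blue, green, red); there is no depth.
- camera_info(name): a dict with "fx", "fy", "cx", "cy" (pixels), "world_to_cam" (4x4, takes a point from world to camera coordinates). Camera axes: x right, y down, z forward; pixel columns grow to the right and rows downward; lengths in m; the calibration is good to about 2 mm. A picture is of the moment at which its call begins: read the wrist's pose just before it. camera_info takes no time and is no camera call; for the wrist camera it gives the pose at the moment of the call.
- env.close_job(): hands the job in; it is judged then, once.
The state is a dict: "time_s": time; "q": joint angles; "qvel": joint speeds; "joint_efforts": joint torques, N m; "position": TCP position; "tool_rot": TCP orientation; "ft_force": force on the tool from outside, world axes, zero at the start; "wrist_torque": the same for the moment, N m; "grip_width": finger opening in m; "gripper_force": force on a finger pad.
Only numpy, scipy, OpenCV 4.12 (cv2) and the standard library are available. Lean on these libraries where they do the work, as an engineer would, in place of code of your own. Each camera call takes 0.05 s, during which the arm holds its last target. There are 200 camera calls.

## Working session

There is one attempt and no reset: what is moved stays moved. The work goes in short steps, Python scripts to look and compute and a tool call to move; the robot and the scene stay as the last step left them, time stands still between calls to the robot, and variables do not carry over. Pictures are saved under pics/ and viewed, at most 10 in all, crops included, and the job is handed in when it is done.

Besides the shell and the picture viewer there is one more tool, called after "Emit:" by a JSON object that holds its "method" and its "body", one argument or row to a line. drive_tool: Moves the arm, as the interface text tells. Its arguments: {"type":"object","properties":{"offset":{"type":"array"},"turn":{"type":"array"},"hand":{"type":"array"},"newtons":{"type":"number"}},"required":["offset","turn","hand"]}

```bash
ls; mkdir -p pics; python3 - <<'E'
from rig import *
import cv2
o=observe();print(o)
for n in ("scene","top"):
    cv2.imwrite(f"pics/{n}0.png",get_image(n)); print(n,camera_info(n))
E
```

```text
pics
{'time_s': 0.0, 'q': array([ 5.34981574e+01,  2.18421240e+01,  7.43865781e+01, -1.35993767e-04,
        8.38574852e+01, -1.23339194e+01]), 'qvel': array([ 0.00274248, -0.06588934, -0.11698151, -0.00043007,  0.00269128,
        0.02629617]), 'joint_efforts': array([ 2.12426812e-04, -4.48466849e+01, -2.31274045e+01, -2.10073672e-04,
        4.85901983e-03, -1.90308629e-05]), 'position': array([0.22498019, 0.50155104, 0.23069041]), 'tool_rot': array([[-9.12349430e-01,  4.09411433e-01, -8.92905191e-04],
       [ 4.09412282e-01,  9.12348682e-01, -1.21057820e-03],
       [ 3.19016318e-04, -1.47003668e-03, -9.99998869e-01]]), 'ft_force': array([ 0.62670146, -0.18241248, -0.27230944]), 'wrist_torque': array([-0.01418461,  0.01498702,  0.00672065]), 'gripper_force': 0.0, 'grip_width': 0.08528442498006565}
scene {'fx': 382.59333055559404, 'fy': 382.59333055559404, 'cx': 322.90761532976643, 'cy': 200.69980292585015, 'world_to_cam': array([[ 0.47806275, -0.87831899, -0.00342866, -0.25970885],
       [-0.75331931, -0.40801286, -0.51578632,  0.50258903],
       [ 0.45162599,  0.2491611 , -0.8567104 ,  0.86997202],
       [ 0.        ,  0.        ,  0.        ,  1.        ]])}
top {'fx': 458.1273145943682, 'fy': 458.1273145943682, 'cx': 317.8078291318292, 'cy': 210.01140718081567, 'world_to_cam': array([[-0.04190587, -0.99904049, -0.01272754,  0.0107176 ],
       [-0.9008188 ,  0.04328984, -0.4320318 ,  0.55776482],
       [ 0.43216824, -0.00663946, -0.90176856,  1.24031621],
       [ 0.        ,  0.        ,  0.        ,  1.        ]])}
```

View pics/scene0.png

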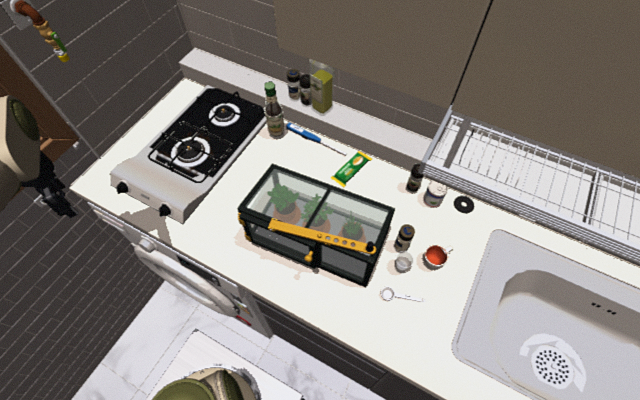

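View pics/top0.png

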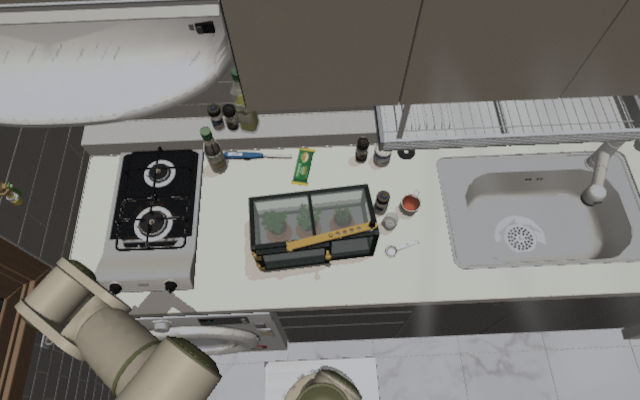

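Scene: the case at about (320,225), with the yellow stay from (272,225) to (372,245), the black knob near (371,246) and the brass pull near (310,257). The jar is at (405,235), the glass at (403,262), the cup at (435,257) and the spoon at (400,295). Top: the stay runs from (288,244) to (370,228).

```bash
python3 - <<'E'
import cv2,numpy as np
a=cv2.imread("pics/scene0.png")[203:283,228:403];b=cv2.imread("pics/top0.png")[213:270,245:385]
a=cv2.resize(a,None,fx=4,fy=4,interpolation=cv2.INTER_CUBIC);b=cv2.resize(b,None,fx=4,fy=4,interpolation=cv2.INTER_CUBIC)
c=np.zeros((a.shape[0]+b.shape[0],700,3),np.uint8);c[:320,:700]=a;c[320:,:560]=b
cv2.imwrite("pics/crop0.png",c)
E
```

```text
(no output)
```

View pics/crop0.png

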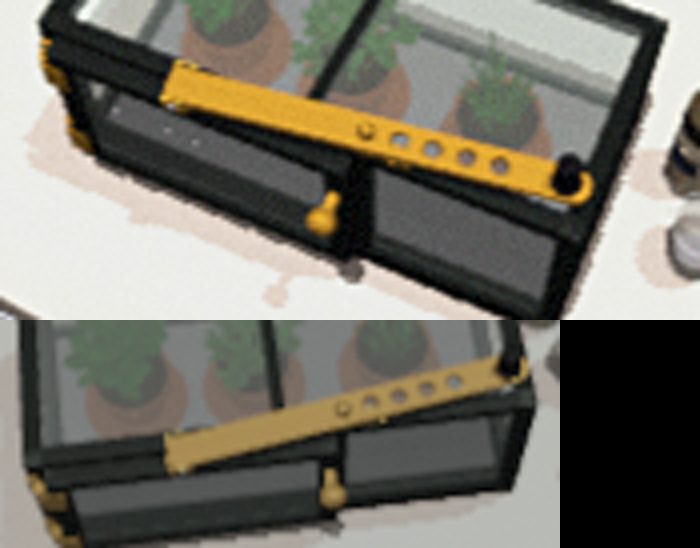

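The crop shows the pin in hole 1 at scene px (319.5,235.8) and top px (331,235). Holes 2–5 lie to its right, and the knob is at scene px (370,246) and top px (372,222).

```bash
cat > h.py <<'E'
import numpy as np, cv2
from rig import *
def ray(info,p):
    T=info["world_to_cam"];R=T[:3,:3];c=-R.T@T[:3,3]
    d=R.T@np.array([(p[0]-info["cx"])/info["fx"],(p[1]-info["cy"])/info["fy"],1.]);return c,d/np.linalg.norm(d)
def tri(rays):
    A=sum(np.eye(3)-np.outer(d,d) for c,d in rays);b=sum((np.eye(3)-np.outer(d,d))@c for c,d in rays)
    X=np.linalg.solve(A,b);return X,max(np.linalg.norm(np.cross(d,X-c)) for c,d in rays)
def plane(r,z): c,d=r;return c+d*(z-c[2])/d[2]
def proj(info,X):
    p=info["world_to_cam"]@np.append(X,1);return info["fx"]*p[0]/p[2]+info["cx"],info["fy"]*p[1]/p[2]+info["cy"]
E
python3 - <<'E'
from h import *
np.set_printoptions(precision=4,suppress=True)
S,T=camera_info("scene"),camera_info("top")
s=np.array([[400,141],[433,149],[467,157],[501,165],[570,160],[180,85]])/4+[228,203]
t=np.array([[371,81],[399,76],[427,68],[455,61],[508,28],[180,132]])/4+[245,213]
s-=.375;t-=.375
for a,b in zip(s,t):
    rs,rt=ray(S,a),ray(T,b);print(*tri([rs,rt]),plane(rs,.197)[:2],plane(rt,.197)[:2])
print(plane(ray(S,s[4]),.224),plane(ray(T,t[4]),.224))
E
```

```text
[ 0.4495 -0.0643  0.2024] 9.012017930578762e-05 [ 0.4517 -0.0631] [ 0.4519 -0.0645]
[ 0.4528 -0.0836  0.2034] 0.0007267004099991158 [ 0.4563 -0.0823] [ 0.4547 -0.084 ]
[ 0.4575 -0.1031  0.2038] 0.0006288581163619039 [ 0.4612 -0.1019] [ 0.4597 -0.1036]
[ 0.4616 -0.1226  0.2048] 0.0008467510043049801 [ 0.466  -0.1214] [ 0.4641 -0.1233]
[ 0.4741 -0.1581  0.2264] 1.3692646346293021e-05 [ 0.4878 -0.155 ] [ 0.4872 -0.1621]
[0.419  0.0668 0.2027] 0.0005670078731713619 [0.4218 0.0691] [0.4206 0.0672]
[ 0.4752 -0.1578  0.224 ] [ 0.4751 -0.1584  0.224 ]
```

```bash
python3 - <<'E'
from h import *
np.set_printoptions(precision=4,suppress=True)
o=observe();W=camera_info("wrist");T=W["world_to_cam"];R=T[:3,:3];c=-R.T@T[:3,3]
print(W["fx"],W["cx"],W["cy"],o["tool_rot"].T@(c-o["position"]),o["tool_rot"].T@R.T,env.hold_point_z)
# move target
tgt=np.array([.43,-.10,.36]);print(o["tool_rot"].T@(tgt-o["position"])/.04)
E
```

```text
282.0674920858748 321.3902638138678 198.4158046610848 [ 0.0785 -0.0015 -0.1419] [[-0.0007 -0.9509 -0.3096]
 [ 1.     -0.0006 -0.0004]
 [ 0.0002 -0.3096  0.9509]] 0.0187
[-10.8319 -11.6276  -3.2185]
```

Emit:
{"method": "drive_tool", "body": {
  "offset": [
    [-0.4,-0.4,-1],
    [-0.8,-0.9,-1],
    [-0.95,-1,-0.5],
    [-0.95,-1,0],
    [-0.95,-1,0],
    [-0.95,-1,0],
    [-0.95,-1,0],
    [-0.95,-1,0],
    [-0.95,-1,0],
    [-0.95,-1,0]
  ],
  "turn": [
    [0,0,0],
    [0,0,0],
    [0,0,0],
    [0,0,0],
    [0,0,0],
    [0,0,0],
    [0,0,0],
    [0,0,0],
    [0,0,0],
    [0,0,0]
  ],
  "hand": [1,1,1,1,1,1,1,1,1,1]
}}

```text
time_s: 1.35
position: [0.3941, 0.0166, 0.3312]
tool_rot: [[-0.912, 0.41, -0.0], [0.41, 0.912, 0.0], [0.0, 0.0, -1.0]]
ft_force: [0.9, 1.1, -0.8]
grip_width: 0.0851
gripper_force: 0.0
```

Emit:
{"method": "drive_tool", "body": {
  "offset": [
    [-0.9,-0.86,0],
    [-0.9,-0.86,0],
    [-0.9,-0.86,0],
    [0,0,0],
    [0,0,0],
    [0,0,0],
    [0,0,0],
    [0,0,0],
    [0,0,0],
    [0,0,0]
  ],
  "turn": [
    [0,0,0],
    [0,0,0],
    [0,0,0],
    [0,0,1],
    [0,0,1],
    [0,0,1],
    [0,0,1],
    [0,0,1],
    [0,0,1],
    [0,0,1]
  ],
  "hand": [1,1,1,1,1,1,0.6,0.6,0.6,0.6]
}}

```text
time_s: 2.6
position: [0.4501, -0.12, 0.3309]
tool_rot: [[-0.401, 0.916, -0.001], [0.916, 0.401, 0.0], [0.001, -0.001, -1.0]]
ft_force: [0.1, 0.2, -0.6]
grip_width: 0.0512
gripper_force: 0.0
```

```bash
python3 - <<'E'
from h import *
np.set_printoptions(precision=4,suppress=True)
o=observe();print(o["position"],o["tool_rot"],o["time_s"],o["q"])
W=camera_info("wrist");im=get_image("wrist");np.save("w1.npy",W["world_to_cam"])
cv2.imwrite("pics/w1.png",im)
# expected knob/pin pixels
for X in ([.4741,-.1581,.224],[.4474,-.0443,.197],[.4195,.067,.197]): print(proj(W,X))
E
```

```text
[ 0.4501 -0.12    0.3309] [[-0.4009  0.9161 -0.0007]
 [ 0.9161  0.4009  0.0004]
 [ 0.0006 -0.0005 -1.    ]] 2.6 [-29.5299   9.8965  74.9007  -0.002   95.2497 -53.1639]
(np.float64(328.9073681103962), np.float64(238.77216239934455))
(np.float64(351.6737761411968), np.float64(114.81585019528812))
(np.float64(379.60655554563283), np.float64(-30.127607222188374))
```

View pics/w1.png

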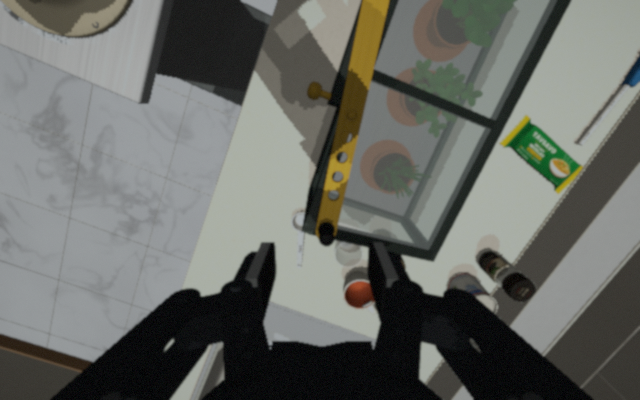

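The wrist view shows the knob with its base at about (327,224) and its top at about (326,240). Holes 2–5 are at about (347,138), (342,157), (338,177) and (334,195), the pin is near (351,115), and the shut pull is at (315,90).

```bash
python3 - <<'E'
from h import *
np.set_printoptions(precision=4,suppress=True)
W=camera_info("wrist");im=cv2.imread("pics/w1.png")
hsv=cv2.cvtColor(im,cv2.COLOR_BGR2HSV);m=((hsv[...,0]>15)&(hsv[...,0]<32)&(hsv[...,1]>130)&(hsv[...,2]>60)).astype(np.uint8)
m[:, :250]=0;m[:,400:]=0;m[260:]=0
cs,hi=cv2.findContours(m,cv2.RETR_CCOMP,cv2.CHAIN_APPROX_NONE)
pts=[]
for c,h in zip(cs,hi[0]):
    M=cv2.moments(c)
    if h[3]>=0 and M["m00"]>8: p=np.array([M["m10"],M["m01"]])/M["m00"];X=plane(ray(W,p),.1945);print("hole",p,M["m00"],X);pts.append(X[:2])
pts=np.array(pts)
k=(hsv[...,2]<45)[205:255,300:350].astype(np.uint8)
n,l,st,ce=cv2.connectedComponentsWithStats(k)
for i in range(1,n):
    if st[i,4]>30: print("dark",st[i,:4]+[300,205,0,0],st[i,4],ce[i]+[300,205])
for p in ((327,224),(326,240)): print(plane(ray(W,p),.197),plane(ray(W,p),.224))
# bar edge mid-line over rows 10..215 -> plane z .197
L=[]
for r in list(range(20,100,5))+list(range(165,205,5)):
    x=np.flatnonzero(m[r]); 
    if len(x): L.append([r,x.min(),x.max(),*plane(ray(W,((x.min()+x.max())/2,r)),.197)[:2]])
print(np.array(L)[::4])
E
```

```text
hole [333.0275 194.4541] 109.0 [ 0.464  -0.1233  0.1945]
hole [337.5238 176.0714] 105.0 [ 0.4602 -0.1037  0.1945]
hole [342.0429 156.7413] 105.0 [ 0.4562 -0.0841  0.1945]
hole [349.0285 137.3105] 58.5 [ 0.4546 -0.0642  0.1945]
dark [305 205  15  18] 187 [311.8342 212.2781]
dark [319 222  31  23] 422 [331.5024 233.5948]
[ 0.4711 -0.1551  0.197 ] [ 0.466  -0.1447  0.224 ]
[ 0.4776 -0.1726  0.197 ] [ 0.4719 -0.1605  0.224 ]
[[ 20.     357.     385.       0.4297   0.0324]
 [ 40.     354.     380.       0.4333   0.0175]
 [ 60.     350.     375.       0.4366   0.0017]
 [ 80.     347.     370.       0.4405  -0.0145]
 [165.     328.     350.       0.4566  -0.0924]
 [185.     324.     345.       0.4609  -0.1129]]
```

```bash
cat > plan.py <<'E'
from h import *
from scipy.spatial.transform import Rotation as Ro
np.set_printoptions(precision=4,suppress=True)
H=np.array([.4165,.1685]);PSI=.07;D=.011
def joints2pose(th,sw,li,dz=0,H=H):
    f=PSI+.14-th+sw;a=PSI-th
    P=np.append(H+.1*np.array([np.sin(a),-np.cos(a)]),.1945)
    b=np.array([np.sin(f),-np.cos(f),0]);Z=np.array([0,0,1.])
    u=b*np.cos(li)+Z*np.sin(li);n=-b*np.sin(li)+Z*np.cos(li)
    K=P+.235*u+.016*n;R=np.stack([-u,np.cross(Z,b),-n],1)
    return K-D*n+Z*dz,R
def rows(targets,start=None):
    o=observe();p,R=(o["position"],o["tool_rot"]) if start is None else start
    off=[];tu=[]
    for tp,tR in targets:
        t=Ro.from_matrix(R.T@tR).as_rotvec(degrees=True)/6;d=R.T@(tp-p)/.04
        d,t=np.round(d,2),np.round(t,2);off.append(d.tolist());tu.append(t.tolist())
        p=p+R@d*.04;R=R@Ro.from_rotvec(t*6,degrees=True).as_matrix()
    print('"offset":',off);print('"turn":',tu);print("end",p)
E
python3 - <<'E'
from plan import *
o=observe();g=[]
p1,R1=joints2pose(0,0,0,.131)
s=Ro.from_matrix(o["tool_rot"]);v=(s.inv()*Ro.from_matrix(R1)).as_rotvec()
for k in (1,2,3): g.append((o["position"]+(p1-o["position"])*k/3,(s*Ro.from_rotvec(v*k/3)).as_matrix()))
for dz in (.095,.06,.03,.012,.004,0,0): g.append(joints2pose(0,0,0,dz))
rows(g)
E
```

```text
"offset": [[-0.39, 0.03, 0.0], [-0.38, 0.06, 0.01], [-0.38, 0.09, 0.0], [-0.0, 0.0, 0.9], [-0.0, -0.0, 0.88], [-0.0, -0.0, 0.75], [-0.0, -0.0, 0.45], [-0.0, -0.0, 0.2], [-0.0, -0.0, 0.1], [-0.0, -0.0, -0.0]]
"turn": [[-0.0, -0.0, 0.63], [-0.0, -0.0, 0.63], [-0.01, -0.0, 0.64], [0.0, -0.01, -0.0], [0.0, 0.0, -0.0], [0.0, 0.0, -0.0], [0.0, 0.0, -0.0], [0.0, 0.0, -0.0], [0.0, 0.0, -0.0], [0.0, 0.0, -0.0]]
end [ 0.4725 -0.161   0.1993]
```

Emit:
{"method": "drive_tool", "body": {
  "offset": [
    [-0.39,0.03,0],
    [-0.38,0.06,0],
    [-0.38,0.09,0],
    [0,0,0.9],
    [0,0,0.88],
    [0,0,0.75],
    [0,0,0],
    [0,0,0],
    [0,0,0],
    [0,0,0]
  ],
  "turn": [
    [0,0,0.63],
    [0,0,0.63],
    [0,0,0.64],
    [0,0,0],
    [0,0,0],
    [0,0,0],
    [0,0,0],
    [0,0,0],
    [0,0,0],
    [0,0,0]
  ],
  "hand": [0.6,0.6,0.6,0.6,0.6,0.6,0.6,0.6,0.6,0.6],
  "newtons": 30
}}

```text
time_s: 3.9
position: [0.4731, -0.1609, 0.2308]
tool_rot: [[-0.216, 0.976, 0.001], [0.976, 0.216, -0.001], [-0.001, 0.001, -1.0]]
ft_force: [-0.1, 0.3, 0.4]
grip_width: 0.0513
gripper_force: 0.0
```

```bash
python3 - <<'E'
from plan import *
W=camera_info("wrist");im=get_image("wrist");cv2.imwrite("pics/w2full.png",im)
K=[.4723,-.1612]
for X in ([*K,.224],[*K,.197],[.4475,-.0449,.197],[.4558,-.084,.197]): print(proj(W,np.array(X)))
o=observe();print(o["position"],joints2pose(0,0,0)[0])
cv2.imwrite("pics/w2.png",cv2.resize(im[60:360,190:470],None,fx=2,fy=2))
E
```

```text
(np.float64(320.45037977955684), np.float64(245.85713976181253))
(np.float64(320.52756630604625), np.float64(227.10895869000402))
(np.float64(321.71458695983785), np.float64(27.206910258443116))
(np.float64(321.1943633068461), np.float64(104.28988278014971))
[ 0.473  -0.1609  0.2306] [ 0.4725 -0.1611  0.1995]
```

View pics/w2.png

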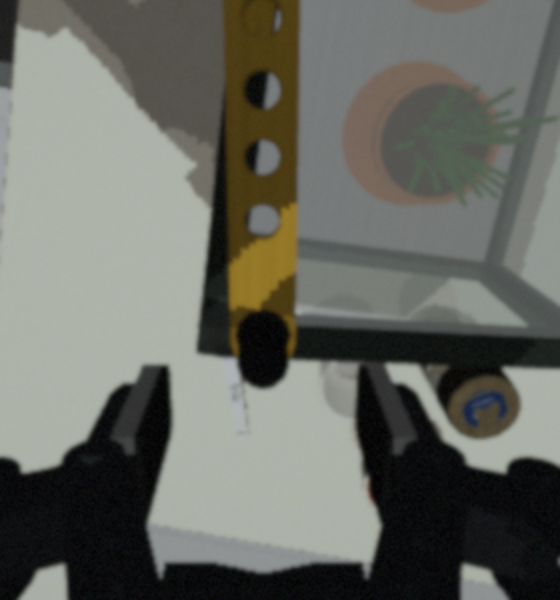

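The crop shows the knob centred between the fingers at full-image column 321. Hole 3 is at about (321.5,105), against a predicted (321,104), so the model fits. Descend and close.

Emit:
{"method": "drive_tool", "body": {
  "offset": [
    [0,0,0.5],
    [0,0,0.2],
    [0,0,0.07],
    [0,0,0],
    [0,0,0],
    [0,0,0],
    [0,0,0],
    [0,0,0],
    [0,0,0],
    [0,0,0]
  ],
  "turn": [
    [0,0,0],
    [0,0,0],
    [0,0,0],
    [0,0,0],
    [0,0,0],
    [0,0,0],
    [0,0,0],
    [0,0,0],
    [0,0,0],
    [0,0,0]
  ],
  "hand": [0.6,0.6,0.6,0.5,0.3,0.1,0,0,0,0],
  "newtons": 30
}}

```text
time_s: 5.2
position: [0.473, -0.1609, 0.1995]
tool_rot: [[-0.215, 0.977, 0.001], [0.977, 0.215, -0.0], [-0.001, 0.001, -1.0]]
ft_force: [-0.9, 0.8, 5.4]
grip_width: 0.0152
gripper_force: 29.4
```

```bash
python3 - <<'E'
from plan import *
o=observe();p0,R0=joints2pose(0,0,0)
print(o["position"],p0,o["ft_force"],o["grip_width"],o["gripper_force"])
d=o["position"]-p0
g=[]
for li in (.03,.06,.09,.12,.15,.18,.2,.2,.2,.2):
    p,R=joints2pose(0,0,li);g.append((p+d,R))
rows(g)
E
```

```text
[ 0.473  -0.1609  0.1995] [ 0.4725 -0.1611  0.1995] [-0.8793  0.7598  5.422 ] 0.015198958407275545 29.42108005285263
"offset": [[0.01, 0.0, -0.18], [0.0, 0.0, -0.17], [0.01, 0.0, -0.18], [0.01, -0.0, -0.17], [0.0, -0.0, -0.18], [0.01, -0.0, -0.18], [0.0, -0.0, -0.11], [0.0, -0.0, -0.0], [0.0, -0.0, -0.0], [0.0, -0.0, -0.0]]
"turn": [[0.01, -0.28, 0.07], [-0.0, -0.29, -0.0], [-0.0, -0.28, -0.0], [-0.0, -0.29, -0.0], [-0.0, -0.29, -0.0], [-0.0, -0.28, -0.0], [-0.0, -0.19, -0.0], [-0.0, -0.0, -0.0], [-0.0, -0.0, -0.0], [-0.0, -0.0, -0.0]]
end [ 0.4719 -0.1555  0.246 ]
```

Emit:
{"method": "drive_tool", "body": {
  "offset": [
    [0.01,0,-0.18],
    [0,0,-0.17],
    [0.01,0,-0.18],
    [0.01,0,-0.17],
    [0,0,-0.18],
    [0.01,0,-0.18],
    [0,0,-0.11],
    [0,0,0],
    [0,0,0],
    [0,0,0]
  ],
  "turn": [
    [0,-0.28,0],
    [0,-0.29,0],
    [0,-0.28,0],
    [0,-0.29,0],
    [0,-0.29,0],
    [0,-0.28,0],
    [0,-0.19,0],
    [0,0,0],
    [0,0,0],
    [0,0,0]
  ],
  "hand": [0,0,0,0,0,0,0,0,0,0]
}}

```text
time_s: 6.45
position: [0.4716, -0.1556, 0.2454]
tool_rot: [[-0.211, 0.977, 0.042], [0.957, 0.215, -0.193], [-0.197, -0.0, -0.98]]
ft_force: [0.5, -3.9, 0.7]
grip_width: 0.0146
gripper_force: 29.3
```

```bash
python3 - <<'E'
from plan import *
o=observe();print(o["position"],joints2pose(0,0,.2)[0],o["ft_force"],o["grip_width"],o["gripper_force"])
W=camera_info("wrist");im=get_image("wrist");cv2.imwrite("pics/w3.png",im)
a=im[:360,190:470];s=get_image("scene");cv2.imwrite("pics/s3.png",s)
b=cv2.resize(s[200:290,228:403],(525,270),interpolation=cv2.INTER_CUBIC)
c=np.zeros((360,805-5,3),np.uint8);c[:,:275]=a[:,:275];c[:270,275:]=b
cv2.imwrite("pics/c3.png",c)
E
```

```text
[ 0.4716 -0.1556  0.2454] [ 0.4713 -0.1555  0.2461] [ 0.5393 -3.8881  0.7466] 0.014607220491096265 29.277019500732422
```

View pics/c3.png

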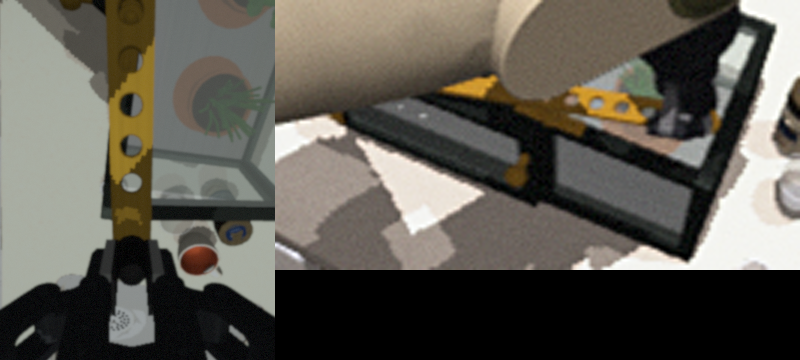

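The stay is off the pin: hole rings are clear in the wrist view, the gripper holds the knob, and the door is still shut with the pull at crop (518,170). Next, swing the bar back and push the door open.

```bash
cat >> plan.py <<'E'
def path(d,S,li=.2):
    g=[]
    for s in S:
        th=.66*s**1.6;ph=.37*min(1,1.8*s);p,R=joints2pose(th,ph+th,li);g.append((p+d,R))
    return g
E
python3 - <<'E'
from plan import *
o=observe();d=o["position"]-joints2pose(0,0,.2)[0]
np.save("d.npy",d)
S=np.linspace(0,.68,11)[1:]
rows(path(d,S));rows(path(d,np.linspace(.68,1,9)[1:]),start=path(d,[.68])[0])
E
```

```text
"offset": [[0.01, 0.24, -0.0], [0.01, 0.21, -0.0], [0.02, 0.2, -0.01], [0.03, 0.19, -0.01], [0.05, 0.18, -0.0], [0.05, 0.17, -0.01], [0.06, 0.17, -0.02], [0.08, 0.17, -0.01], [0.09, -0.05, -0.02], [0.1, -0.09, -0.02]]
"turn": [[-0.08, -0.01, -0.36], [-0.08, -0.0, -0.42], [-0.09, -0.0, -0.43], [-0.08, -0.0, -0.42], [-0.09, -0.0, -0.43], [-0.08, -0.0, -0.42], [-0.09, -0.0, -0.42], [-0.09, -0.0, -0.43], [-0.01, -0.0, -0.07], [-0.0, -0.0, -0.0]]
end [ 0.5144 -0.1193  0.2454]
"offset": [[0.06, -0.05, -0.01], [0.07, -0.06, -0.02], [0.08, -0.05, -0.01], [0.07, -0.05, -0.02], [0.08, -0.05, -0.01], [0.09, -0.05, -0.02], [0.09, -0.04, -0.02], [0.09, -0.05, -0.02]]
"turn": [[0.0, 0.0, 0.0], [0.0, 0.0, 0.0], [0.0, 0.0, 0.0], [0.0, 0.0, 0.0], [0.0, 0.0, 0.0], [0.0, 0.0, 0.0], [0.0, 0.0, 0.0], [0.0, 0.0, 0.0]]
end [ 0.4868 -0.1065  0.2456]
```

Emit:
{"method": "drive_tool", "body": {
  "offset": [
    [0.01,0.24,0],
    [0.01,0.21,0],
    [0.02,0.2,-0.01],
    [0.03,0.19,-0.01],
    [0.05,0.18,0],
    [0.05,0.17,-0.01],
    [0.06,0.17,-0.02],
    [0.08,0.17,-0.01],
    [0.09,-0.05,-0.02],
    [0.1,-0.09,-0.02]
  ],
  "turn": [
    [-0.08,-0.01,-0.36],
    [-0.08,0,-0.42],
    [-0.09,0,-0.43],
    [-0.08,0,-0.42],
    [-0.09,0,-0.43],
    [-0.08,0,-0.42],
    [-0.09,0,-0.42],
    [-0.09,0,-0.43],
    [-0.01,0,-0.07],
    [0,0,0]
  ],
  "hand": [0,0,0,0,0,0,0,0,0,0]
}}

```text
time_s: 7.8
position: [0.514, -0.119, 0.2456]
tool_rot: [[-0.537, 0.836, 0.109], [0.82, 0.548, -0.166], [-0.199, -0.0, -0.98]]
ft_force: [0.1, -0.9, -0.5]
grip_width: 0.0153
gripper_force: 29.3
```

Emit:
{"method": "drive_tool", "body": {
  "offset": [
    [0.06,-0.05,-0.01],
    [0.07,-0.06,-0.02],
    [0.08,-0.05,-0.01],
    [0.07,-0.05,-0.02],
    [0.08,-0.05,-0.01],
    [0.09,-0.05,-0.02],
    [0.09,-0.04,-0.02],
    [0.09,-0.05,-0.02],
    [0,0,0],
    [0,0,0]
  ],
  "turn": [
    [0,0,0],
    [0,0,0],
    [0,0,0],
    [0,0,0],
    [0,0,0],
    [0,0,0],
    [0,0,0],
    [0,0,0],
    [0,0,0],
    [0,0,0]
  ],
  "hand": [0,0,0,0,0,0,0,0,0,0]
}}

```text
time_s: 9.05
position: [0.4869, -0.1063, 0.2456]
tool_rot: [[-0.537, 0.836, 0.109], [0.82, 0.548, -0.166], [-0.198, -0.0, -0.98]]
ft_force: [-0.4, 0.6, -0.4]
grip_width: 0.0145
gripper_force: 29.2
```

```bash
python3 - <<'E'
from plan import *
o=observe();print(o["position"],o["ft_force"],o["grip_width"],o["tool_rot"])
W=camera_info("wrist");im=get_image("wrist");cv2.imwrite("pics/w4full.png",im)
for X in ([.4475,-.0449,.203],[.4475,-.0449,.192]): print(proj(W,np.array(X)))
th,sw,li=.66,1.03,.2;p,R=joints2pose(th,sw,li)
for h in (.116,.136,.156,.176,.196):
    n=-R[:,2];u=-R[:,0];K=p+D*n;X=K-.016*n-(.235-h)*u+.0025*n;print(h,proj(W,X))
cv2.imwrite("pics/w4.png",cv2.resize(im[0:280,200:480],(588,588),interpolation=cv2.INTER_CUBIC))
E
```

```text
[ 0.4869 -0.1063  0.2456] [-0.4363  0.5793 -0.3596] 0.014451758780023655 [[-0.5375  0.8362  0.1086]
 [ 0.8196  0.5483 -0.1658]
 [-0.1982 -0.0001 -0.9802]]
(np.float64(324.15631131843617), np.float64(102.87660166044945))
(np.float64(324.00049688347485), np.float64(99.26862785352607))
0.116 (np.float64(322.52303299029063), np.float64(8.296586084757621))
0.136 (np.float64(322.48261503639776), np.float64(58.57857619904382))
0.156 (np.float64(322.4458665211436), np.float64(104.29559803600272))
0.176 (np.float64(322.41230943524846), np.float64(146.0423194488516))
0.196 (np.float64(322.38154533983237), np.float64(184.3144186671317))
```

View pics/w4.png

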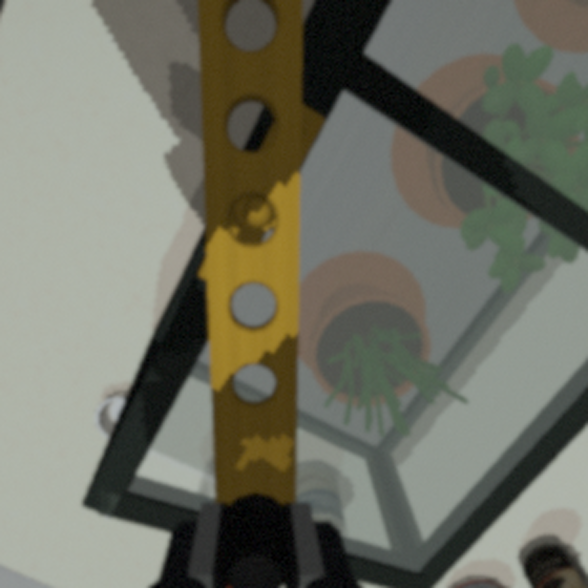

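Hole 3 is over the pin. Its centre is at full-image (320.5,103.3), the pin tip is visible through it at about (322.4,100.5), and the neighbouring holes are at (319,59.5) and (321,145). Compute where it will land, then lower part way.

```bash
python3 - <<'E'
from plan import *
W=camera_info("wrist");o=observe();R=o["tool_rot"];li=np.arcsin(-R[2,0]);print("lift",li)
px={.116:(319,11.4),.136:(319,59.5),.156:(320.5,103.3),.176:(321,145.2),.196:(321,182.4)}
Q=np.array([plane(ray(W,p),.1945+h*np.sin(li)+.0025*np.cos(li)) for h,p in px.items()])
hs=np.array(list(px));f=np.polyfit(hs,Q[:,:2],1);print(Q);print("dir az from -y",np.arctan2(f[0][0],-f[0][1]),np.linalg.norm(f[0]))
b=f[0]/np.linalg.norm(f[0]);piv=np.polyval(f[:,0],0),np.polyval(f[:,1],0)
h3=np.array([np.polyval(f[:,0],.156),np.polyval(f[:,1],.156)])
land=h3+b*(.156*(1-np.cos(li))+.0025*np.sin(li))
pin=plane(ray(W,(322.4,100.5)),.203)[:2]
print("pivot",piv,"land",land,"pin",pin,"need",pin-land,"along",(pin-land)@b,"left",(pin-land)@[-b[1],b[0]])
th=np.arctan2(*( (np.array(piv)-H)*[1,-1]));print("door",PSI-th)
E
```

```text
lift 0.19964495826650297
[[ 0.4223 -0.0111  0.22  ]
 [ 0.4326 -0.0269  0.2239]
 [ 0.4434 -0.0423  0.2279]
 [ 0.4544 -0.0585  0.2319]
 [ 0.4647 -0.0744  0.2358]]
dir az from -y 0.5933121609235081 0.9538252088891644
pivot (np.float64(0.360268845555992), np.float64(0.0807177332675261)) land [ 0.4455 -0.0456] pin [ 0.446  -0.0444] need [0.0005 0.0012] along -0.0007022151204341844 left 0.0011289371781817274
door 0.6397212354453121
```

```bash
python3 - <<'E'
from plan import *
o=observe();d=o["position"]-joints2pose(.66,1.03,.2)[0];print(d)
g=[]
for li in (.18,.16,.14,.12,.105,.09):
    p,R=joints2pose(.66,1.03,li);g.append((p+d,R))
rows(g)
E
```

```text
[ 0.0004  0.     -0.0005]
"offset": [[-0.0, -0.0, 0.12], [-0.0, -0.0, 0.12], [-0.0, -0.0, 0.11], [-0.01, -0.0, 0.12], [0.0, 0.0, 0.09], [0.0, 0.0, 0.09]]
"turn": [[0.0, 0.19, 0.0], [-0.0, 0.19, 0.0], [-0.0, 0.19, 0.0], [-0.0, 0.19, 0.0], [-0.0, 0.14, 0.0], [-0.0, 0.15, 0.0]]
end [ 0.4894 -0.1101  0.22  ]
```

Emit:
{"method": "drive_tool", "body": {
  "offset": [
    [0,0,0.12],
    [0,0,0.12],
    [0,0,0.11],
    [-0.01,0,0.12],
    [0,0,0.09],
    [0,0,0.09],
    [0,0,0],
    [0,0,0],
    [0,0,0],
    [0,0,0]
  ],
  "turn": [
    [0,0.19,0],
    [0,0.19,0],
    [0,0.19,0],
    [0,0.19,0],
    [0,0.14,0],
    [0,0.15,0],
    [0,0,0],
    [0,0,0],
    [0,0,0],
    [0,0,0]
  ],
  "hand": [0,0,0,0,0,0,0,0,0,0]
}}

```text
time_s: 10.35
position: [0.4894, -0.1101, 0.2203]
tool_rot: [[-0.546, 0.836, 0.05], [0.833, 0.548, -0.075], [-0.09, 0.0, -0.996]]
ft_force: [0.0, -0.2, 0.1]
grip_width: 0.0147
gripper_force: 29.2
```

```bash
python3 - <<'E'
from plan import *
o=observe();print(o["position"],o["ft_force"],o["grip_width"],np.arcsin(-o["tool_rot"][2,0]))
im=get_image("wrist");cv2.imwrite("pics/w5full.png",im)
c=cv2.resize(im[70:140,260:380],None,fx=6,fy=6,interpolation=cv2.INTER_CUBIC)
cv2.imwrite("pics/w5.png",cv2.convertScaleAbs(c,alpha=1.5,beta=10))
E
```

```text
[ 0.4894 -0.1101  0.2203] [ 0.0372 -0.216   0.0578] 0.01465720433678828 0.09052811843626508
```

View pics/w5.png

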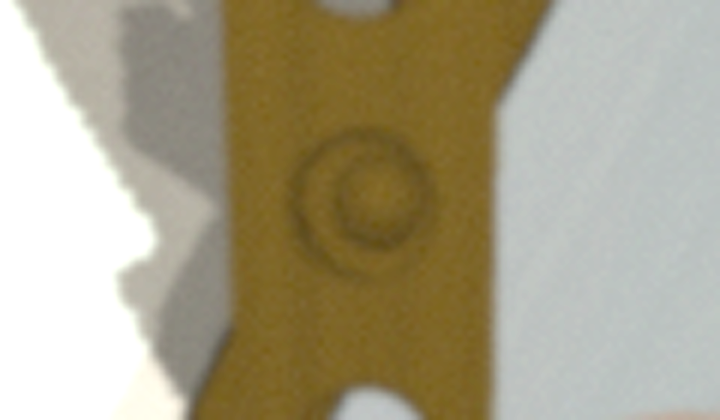

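Here the hole-3 rim is centred at crop (364,203), i.e. full-image (320.3,103.4). The pin tip inside it is centred at crop (378,198), i.e. (322.6,102.6).

```bash
python3 - <<'E'
from plan import *
W=camera_info("wrist");o=observe();R=o["tool_rot"];li=np.arcsin(-R[2,0])
h=plane(ray(W,(320.3,103.4)),.1945+.156*np.sin(li)+.0025*np.cos(li))[:2];f=.58
b=np.array([np.sin(f),-np.cos(f)]);n=np.array([-b[1],b[0]])
land=h+b*(.156*(1-np.cos(li))+.0025*np.sin(li))
for z in (.200,.203):
    pin=plane(ray(W,(322.6,102.6)),z)[:2];print(land,pin,"along",(pin-land)@b,"left",(pin-land)@n)
d=o["position"]-joints2pose(.66,1.03,.0905)[0];print(d)
# knob shift needed: pure pivot rotation moves hole by 156/235 of knob shift
g=[(joints2pose(.66,1.03,.0905)[0]+d+np.append(n*.0015,0),R)]
for li in (.075,.06,.045,.03,.015,.0,0):
    p,R=joints2pose(.66,1.03,li);g.append((p+d+np.append(n*.0015,0),R))
rows(g)
E
```

```text
[ 0.4456 -0.0457] [ 0.4463 -0.0447] along -0.0003657957255066352 left 0.0011579280769973069
[ 0.4456 -0.0457] [ 0.4462 -0.0445] along -0.0005998104200800816 left 0.0011450589925736526
[ 0.0006 -0.0001 -0.0005]
"offset": [[-0.0, 0.04, 0.0], [-0.0, -0.0, 0.09], [-0.0, -0.0, 0.09], [-0.0, -0.0, 0.09], [-0.0, -0.0, 0.09], [-0.01, -0.0, 0.08], [0.0, -0.0, 0.09], [0.0, -0.0, 0.0]]
"turn": [[0.0, 0.0, 0.0], [0.0, 0.15, 0.0], [0.0, 0.14, 0.0], [0.0, 0.14, 0.0], [0.0, 0.15, 0.0], [0.0, 0.14, 0.0], [0.0, 0.14, 0.0], [0.0, 0.0, 0.0]]
end [ 0.4916 -0.1105  0.1991]
```

Emit:
{"method": "drive_tool", "body": {
  "offset": [
    [0.01,0.04,0],
    [0,0,0],
    [0,0,0.09],
    [0,0,0.09],
    [0,0,0.09],
    [0,0,0.09],
    [-0.01,0,0.08],
    [0,0,0.06],
    [0,0,0],
    [0,0,0]
  ],
  "turn": [
    [0,0,0],
    [0,0,0],
    [0,0.15,0],
    [0,0.14,0],
    [0,0.14,0],
    [0,0.15,0],
    [0,0.14,0],
    [0,0.1,0],
    [0,0,0],
    [0,0,0]
  ],
  "hand": [0,0,0,0,0,0,0,0,0,0]
}}

```text
time_s: 11.65
position: [0.4914, -0.1101, 0.2002]
tool_rot: [[-0.548, 0.836, 0.002], [0.836, 0.548, -0.004], [-0.004, 0.0, -1.0]]
ft_force: [-0.5, 1.1, -0.1]
grip_width: 0.015
gripper_force: 29.3
```

```bash
python3 - <<'E'
from plan import *
o=observe();print(o["position"],o["ft_force"],o["wrist_torque"],np.arcsin(-o["tool_rot"][2,0]))
im=get_image("wrist");cv2.imwrite("pics/w6full.png",im)
c=cv2.resize(im[20:260,200:440],(590,590),interpolation=cv2.INTER_CUBIC)
cv2.imwrite("pics/w6.png",cv2.convertScaleAbs(c,alpha=1.4,beta=10))
E
```

```text
[ 0.4914 -0.1101  0.2002] [-0.5374  1.1054 -0.0913] [0.0438 0.1002 0.1149] 0.004456794123413171
```

View pics/w6.png

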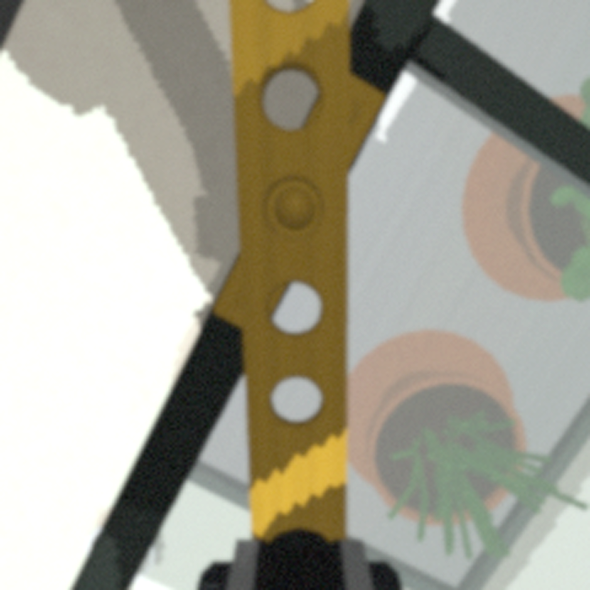

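The wrist view shows the pin centred in hole 3: rim and pin tip both sit at about crop (294,206), and the bar is level. Forces are low. Open the fingers and retreat straight up.

Emit:
{"method": "drive_tool", "body": {
  "offset": [
    [0,0,0.02],
    [0,0,0],
    [0,0,0],
    [0,0,0],
    [0,0,-0.1],
    [0,0,-0.3],
    [0,0,-0.6],
    [0,0,-0.9],
    [0,0,-0.9],
    [0,0,0]
  ],
  "turn": [
    [0,0,0],
    [0,0,0],
    [0,0,0],
    [0,0,0],
    [0,0,0],
    [0,0,0],
    [0,0,0],
    [0,0,0],
    [0,0,0],
    [0,0,0]
  ],
  "hand": [0,0.25,0.5,0.5,0.5,0.5,0.5,0.5,0.5,0.5]
}}

```text
time_s: 12.95
position: [0.4918, -0.1101, 0.3146]
tool_rot: [[-0.548, 0.836, 0.008], [0.836, 0.548, -0.006], [-0.01, 0.003, -1.0]]
ft_force: [-0.8, -0.5, 0.1]
grip_width: 0.0428
gripper_force: 0.0
```

```bash
python3 - <<'E'
from plan import *
o=observe();print(o["position"],o["ft_force"],o["grip_width"])
W=camera_info("wrist");im=get_image("wrist");cv2.imwrite("pics/w7full.png",im);s=get_image("scene")
print([proj(W,np.array(X)) for X in ([.4463,-.0447,.197],[.4912,-.1121,.224])])
c=np.zeros((560,800,3),np.uint8)
a=cv2.resize(im[0:280,220:420],(400,560),interpolation=cv2.INTER_CUBIC);c[:,:400]=cv2.convertScaleAbs(a,alpha=1.3)
c[:400,400:]=cv2.resize(s[180:310,240:370],(400,400),interpolation=cv2.INTER_CUBIC)
cv2.imwrite("pics/c7.png",c)
E
```

```text
[ 0.4918 -0.1101  0.3146] [-0.768  -0.483   0.0844] 0.042780026858349036
[(np.float64(319.35476161756463), np.float64(103.0254810542293)), (np.float64(320.20316951038916), np.float64(201.27091221365723))]
```

View pics/c7.png

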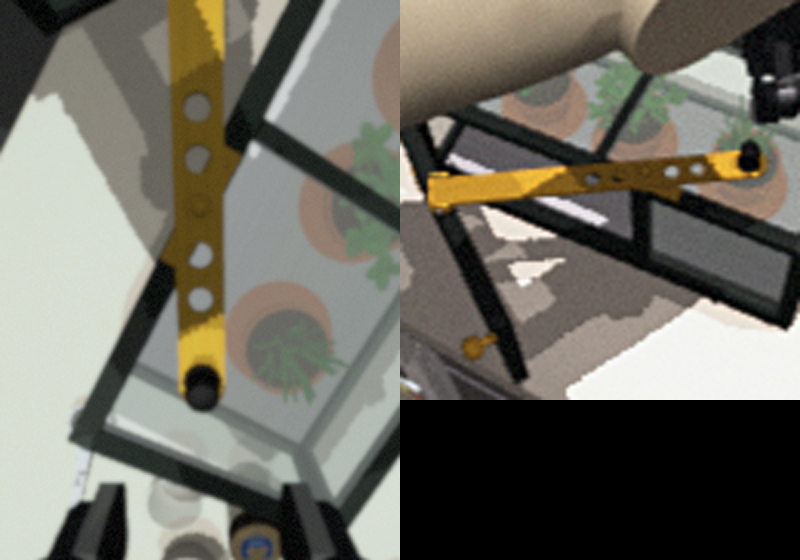

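The stay rests on the pin through its middle hole (wrist-crop (199,206)), the door stands open and the gripper is clear. Hand in.

```bash
python3 -c "
from rig import *
print(env.close_job())"
```

```text
the job is handed in; nothing more can be done
None
```

The stay's middle hole is over the pin with the bar lying level, the door stands part open, the gripper is clear and the objects beside the case were not touched; the job was handed in at about 13 s, but no verdict came back.

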